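# Draw the reel tray out of the drying rack

### The arm

A 7-joint arm with a two-finger parallel gripper is mounted at the origin on the work surface; the furniture and walls round the work are solid. World frame = base frame: x ahead of the robot, y to its left, z up, the work surface at z = 0. Lengths are in mm, angles in rad, forces in N, time in s.
With the tool pointing down it reaches from about 400 to 875 mm from the base axis. Payload 4.4 kg.
Tool frame: the origin (TCP) lies on the centre line of the jaws, within the pads' length; the fingertips stand 11 mm ahead of it and the grasp point (between the pads) lies 8 mm behind it (ctrl.tips_ahead is the distance from the TCP to the fingertips, in mm); z points along the fingers, y is the line along which they close (so a half turn about z gives the same grasp; the last joint's range is limited). The gripper opens to 85 mm and grips with 20 to 120 N. Pads are 22 mm wide; open, the fingers measure 114 mm over their backs; the gripper's body (76 mm by 85 mm) begins 54 mm behind the grasp point. The pads swing forward as they close: fully open they stand 13 mm farther back than shut.
Start: joints at [-1.185, 0.628, 0.038, 1.517, -0.027, 0.996, -0.02], TCP at [283.76, 584.806, 242.313] pointing down, gripper open.
Joint ranges: [-3.06, 3.06], [-0.37, 2.12], [-1.25, 1.32], [0.18, 2.47], [-1.1, 4.24], [0.23, 1.98], [-2.94, 2.94]. Speed limits (rad/s): [2.57, 2.57, 3.14, 3.14, 3.14, 3.14, 3.14].

### API

Orientations are given as [roll, pitch, yaw] about the fixed x, y, z axes, in that order (R = Rz(yaw) Ry(pitch) Rx(roll)).
In Python, from cell import ctrl, eyes, job gives the robot as it stands. The module is installed in compiled form; this text tells all that it offers.
- The arm moves only by the tool carry_out, never from a script. Its argument "moves" is a list of rows, each an object of numbers: "tx", "ty", "tz": the shift along the tool's x, y, z as a fraction of full scale; "twist": the turn about the tool's z as a fraction of full scale; "fingers": the opening, from 0 (shut) to 1 (fully open). In form: [{"tx": .., "ty": .., "tz": .., "twist": .., "fingers": ..}, ...]. A call has 1 to 12 rows; each row shifts and turns the commanded pose from where the row before left it, along the tool's axes as they then stand; what a row does not reach is not made up. Full scale, the value 1, is 0.3 m for a shift and pi rad for a turn. A row lasts 1/8 s, in which the tool goes at most 62.5 mm and 10.7 degrees, less where a joint would pass 70% of its speed; a pose out of reach is approached as far as the arm can. A call with a number of a shift or a turn outside -1 to 1 is refused whole. A call with a gripper value outside its range is refused whole. The fingers move at their own pace and stop on an object; the grip force is fixed at half the most. Time passes only in rows, so rows that do not move let the fingers close. It gives the time, the measured TCP pose, the force, the opening and the grip force at its end, in the units of the state.
- ctrl.read_state(): the state, without advancing time (a new reading comes with each control period).
- eyes.get_image(name): name is "scene" or "top" or "wrist"; returns a dict with "color" (400x640x3 uint8, blue, green, red), "fovy" (degrees; the focal length in pixels is half the picture's height over the tangent of half this angle, whatever the lens; pixels are square), "cx", "cy" (the principal point, pixels), "world_from_camera" (4x4, takes a point from camera to world coordinates). Camera axes: x right, y up, looking along -z (the intrinsics and any distortion apply to the point x, -y, -z); pixel columns grow to the right and rows downward; lengths in mm; the calibration is good to about 2 mm. The wrist camera is an equidistant fisheye: a pixel r from the principal point sees the ray r / f radians off the axis. A picture is of the moment at which its call begins. There is no depth.
- job.finish_job(): hands the job in; it is judged then, once.
The state is a dict: "clock": time; "qpos": joint angles; "qd": joint speeds; "tau": joint torques, N m; "eef_pos": TCP position; "tool_rot": TCP orientation; "force": force on the tool from outside, world axes, zero at the start; "torque": the same for the moment, N m; "width": finger opening in mm; "gripper_force": force on a finger pad.
Only numpy, scipy, OpenCV 4.12 (cv2) and the standard library are available. Lean on these libraries where they do the work, as an engineer would, in place of code of your own. Each camera call takes 0.05 s, during which the arm holds its last target. There are 200 camera calls.

### The job

All three trays of the low rack stand a little ajar. Hook a fingertip behind the front lip of the tray that carries the steel film reel and draw it gently out to its stop, and push the other two trays fully home, in any order. Do it with the fingertips on the trays alone: grip nothing, do not touch or topple what stands in the trays, and leave everything else on the worktop alone.

Things in the scene. Friction and masses are not known exactly. Their poses are not given: they have to be found in the camera images.
- rack: low grey rack, 205 deep x 336 wide x 91 high, fixed. Origin: on the worktop under the middle of its front edge; x to its back (trays slide along x), y to its left, z up. Three lanes centred at y = +108 (left), 0, -108; rails between them 24 high. A dust cover (86 to 91 above the worktop) spans only x = 98 to 205; the front is open above.
- tray_left (a joint): how far the left tray is drawn out towards the front (rack -x), in m: 0 = fully home, 0.10 = at its stop. It slides with about 1.5 N of friction, stays where it is left and cannot leave its rail or be lifted.
- tray_left_lip (a point): top middle of the left black tray's upright front lip, 47 above the worktop; moves with the tray. Lip 96 long across the tray, 6 thick, with a round blue bead (10 diameter, centred on this point in x) on top. Behind it the tray is open: floor 15 above the worktop, so the lip stands 32 over it; inside 88 wide, 166 long, side walls 30 above the worktop.
- tray_middle (a joint): how far the middle tray is drawn out towards the front (rack -x), in m: 0 = fully home, 0.10 = at its stop. It slides with about 1.5 N of friction, stays where it is left and cannot leave its rail or be lifted.
- tray_middle_lip (a point): top middle of the middle black tray's upright front lip, 47 above the worktop; moves with the tray. Lip 96 long across the tray, 6 thick, with a round blue bead (10 diameter, centred on this point in x) on top. Behind it the tray is open: floor 15 above the worktop, so the lip stands 32 over it; inside 88 wide, 166 long, side walls 30 above the worktop.
- tray_right (a joint): how far the right tray is drawn out towards the front (rack -x), in m: 0 = fully home, 0.10 = at its stop. It slides with about 1.5 N of friction, stays where it is left and cannot leave its rail or be lifted.
- tray_right_lip (a point): top middle of the right black tray's upright front lip, 47 above the worktop; moves with the tray. Lip 96 long across the tray, 6 thick, with a round blue bead (10 diameter, centred on this point in x) on top. Behind it the tray is open: floor 15 above the worktop, so the lip stands 32 over it; inside 88 wide, 166 long, side walls 30 above the worktop.
- reel_center (a point): film reel of bright steel wire, two open spirals on a core, 66 diameter, 40 high, axis upright; the point is its centre, half-way up. Stands upright in one of the three trays (any), about 90 mm behind the rack's front edge, mid-lane, with at least 50 mm of free floor between it and the lip.
- loupe_center (a point): black focusing loupe, 46 diameter, 58 high; the point is its centre, half-way up. Stands upright in one of the three trays (any), about 90 mm behind the rack's front edge, mid-lane, with at least 50 mm of free floor between it and the lip.
- cassette_center (a point): small grey film cassette on end, 25 x 28 x 51 high; the point is half-way up, on its axis to within 3. Stands upright in one of the three trays (any), about 90 mm behind the rack's front edge, mid-lane, with at least 50 mm of free floor between it and the lip.
- reel: the same reel; origin at the middle of its underside.
- loupe: the same loupe; origin at the middle of its underside.
- cassette: the same cassette; origin at the middle of its underside.
- tape: roll of white tape lying flat, 96 diameter, 24 high; bystander; origin at the middle of its underside.
- beaker: clear plastic beaker, 71 diameter, 88 high; bystander; origin at the middle of its underside.
- tank_small: small round film tank with a capped lid, pale metal, 70 diameter, 91 high; bystander; origin at the middle of its underside.
- squeegee: wooden squeegee with a red blade lying flat, 66 x 215 x 24 high; bystander; origin at the middle of its underside.
There are look-alikes about, which are no part of the job. What is shaped like the loupe but purple or red is not meant.

How it is judged:
By the outcome, as a careful person would: the job done as asked, in the order asked, and still so for the second after the job is handed in, with the robot touching nothing.
It also fails if it takes over 51 s, if anything falls off the work surface, if the arm or the gripper's body presses on something with over 40 N, if the wrist force passes 120 N, or if a joint passes its speed limit or range.

## Working session

There is one attempt and no reset: what is moved stays moved. The work goes in short steps, Python scripts to look and compute and a tool call to move; the robot and the scene stay as the last step left them, time stands still between calls to the robot, and variables do not carry over. Pictures are saved under pics/ and viewed, at most 10 in all, crops included, and the job is handed in when it is done.

Besides the shell and the picture viewer there is one more tool, called after "Call:" by a JSON object that holds its "op" and its "data". carry_out: Moves the arm, as the interface text tells. Its arguments: {"type":"object","properties":{"moves":{"type":"array","items":{"type":"object","properties":{"tx":{"type":"number","minimum":-1,"maximum":1},"ty":{"type":"number","minimum":-1,"maximum":1},"tz":{"type":"number","minimum":-1,"maximum":1},"twist":{"type":"number","minimum":-1,"maximum":1},"fingers":{"type":"number"}}}}},"required":["moves"]}

```bash
mkdir -p pics; python3 - <<'E'
from cell import ctrl, eyes
import cv2, numpy as np, pickle
s=ctrl.read_state();print(s)
d={}
for n in ("scene","top"):
    im=eyes.get_image(n);d[n]=im;cv2.imwrite(f"pics/{n}0.png",im["color"]);print(n,im["fovy"],im["cx"],im["cy"],np.round(im["world_from_camera"],3).tolist())
pickle.dump(d,open("d0.pkl","wb"))
E
```

```text
{'clock': 0.0, 'qpos': array([-1.18480616,  0.62934508,  0.03847383,  1.51835551, -0.02701629,
        0.99628601, -0.02001652]), 'qd': array([ 5.06826964e-04, -6.71060933e-04, -1.27931387e-03,  7.24593341e-04,
        4.26489159e-05,  5.44280753e-04, -4.10845465e-04]), 'tau': array([-2.04979033e-04, -5.63394535e+01,  1.22574572e+00, -1.93450785e+01,
        1.08476565e-02,  1.05165059e-02, -1.24647420e-05]), 'eef_pos': array([283.50183146, 584.25688771, 241.39431648]), 'tool_rot': array([-3.13971783e+00,  2.95023862e-05,  2.68975162e+00]), 'force': array([0.51712656, 0.05372497, 0.57790187]), 'torque': array([-0.06464533, -0.01713178,  0.04481322]), 'gripper_force': 0.0, 'width': 85.41092876496982}
scene 51.331485453419674 321.18253617721024 201.60208800162832 [[0.573, 0.577, -0.582, -176.617], [-0.82, 0.398, -0.412, -495.056], [-0.006, 0.713, 0.701, 886.586], [0.0, 0.0, 0.0, 1.0]]
top 46.55414748799535 317.78840667587724 193.35979753773162 [[0.02, 0.996, -0.088, 339.11], [-1.0, 0.021, 0.007, -10.593], [0.009, 0.088, 0.996, 1697.972], [0.0, 0.0, 0.0, 1.0]]
```

View pics/scene0.png

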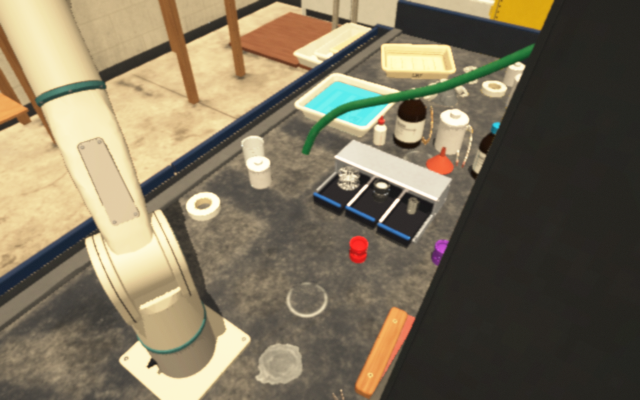

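View pics/top0.png

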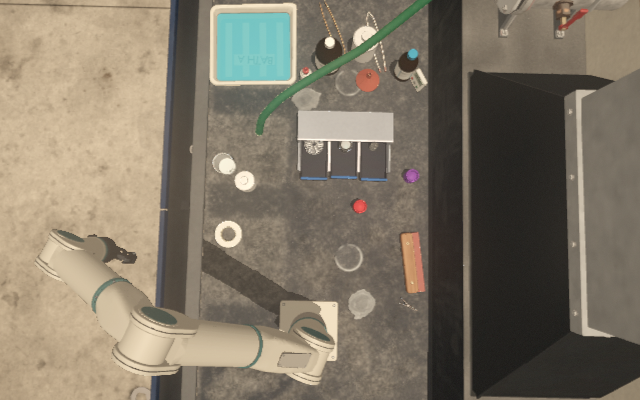

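The reel is in the left tray (top image 313,147), the loupe in the middle (345,145) and the cassette on the right (373,147). The blue beads run along row 180 or so, and a green hose ends near (260,130). Next I'll measure the beads, the rack's yaw and the hose.

```bash
cat > h.py <<'E'
import numpy as np, cv2
def ray(im,u,v):
    f=200/np.tan(np.radians(im["fovy"]/2)); T=np.array(im["world_from_camera"])
    d=T[:3,:3]@np.array([(u-im["cx"])/f,-(v-im["cy"])/f,-1]); return T[:3,3],d
def onz(im,u,v,z):
    o,d=ray(im,u,v); return o+d*(z-o[2])/d[2]
def tri(i1,p1,i2,p2):
    a,d=ray(i1,*p1);b,e=ray(i2,*p2)
    t=np.linalg.lstsq(np.c_[d,-e],b-a,rcond=None)[0]; p,q=a+d*t[0],b+e*t[1]
    return (p+q)/2,np.linalg.norm(p-q)
E
python3 - <<'E'
import pickle,cv2,numpy as np
from h import *
d=pickle.load(open("d0.pkl","rb"))
for n,box in (("top",(285,165,405,195)),("scene",(300,170,450,260))):
    im=d[n];x0,y0,x1,y1=box
    c=im["color"][y0:y1,x0:x1]; h=cv2.cvtColor(c,cv2.COLOR_BGR2HSV)
    m=cv2.inRange(h,(100,120,60),(125,255,255))
    k,l,s,ce=cv2.connectedComponentsWithStats(m)
    for i in range(1,k):
        if s[i,4]<12: continue
        ys,xs=np.where(l==i); 
        p=np.c_[xs,ys]+[x0,y0]
        P=np.array([onz(im,u,v,47)[:2] for u,v in p])
        ctr=P.mean(0); w=np.linalg.svd(P-ctr)[2][0]; pr=(P-ctr)@w
        print(n,s[i,4],(p.mean(0)).round(1),ctr.round(1),"yawline",np.degrees(np.arctan2(w[1],w[0])).round(1),"len",np.ptp(pr).round(),"mid",(ctr+w*(pr.max()+pr.min())/2).round(1))
t,s=d["top"],d["scene"]
print("hose end",tri(t,(260,131),s,(307,150)))
print("cover corners z91",[onz(t,*p,91)[:2].round() for p in ((298,111),(393,112),(298,140),(393,141))])
print("tank top",onz(t,245,181,91).round(),"beaker",onz(t,224,162,88).round(),"redloupe",onz(t,360,206,40).round(), "purple",onz(t,412,176,40).round())
cv2.imwrite("pics/c0.png",np.hstack([cv2.resize(t["color"][100:200,285:405],None,fx=3.3,fy=3.3,interpolation=3),cv2.resize(s["color"][135:255,300:460],(396,330),interpolation=3)]))
E
```

```text
scene 133 [327.3 199.8] [536.1 -11.7] yawline -90.4 len 92.0 mid [536.1  -9.8]
scene 147 [360.1 213.4] [ 543. -118.] yawline -89.6 len 97.0 mid [ 542.9 -116. ]
scene 164 [393.7 231.3] [ 537.4 -226.3] yawline -89.7 len 95.0 mid [ 537.4 -224.7]
hose end (array([711.59132081, 192.40963844,  27.1208302 ]), np.float64(2.5004614512393597))
cover corners z91 [array([771.,  54.]), array([ 775., -281.]), array([667.,  52.]), array([ 671., -282.])]
tank top [519. 232.  91.] beaker [585. 308.  88.] redloupe [ 444. -174.   40.] purple [ 556. -360.   40.]
```

View pics/c0.png

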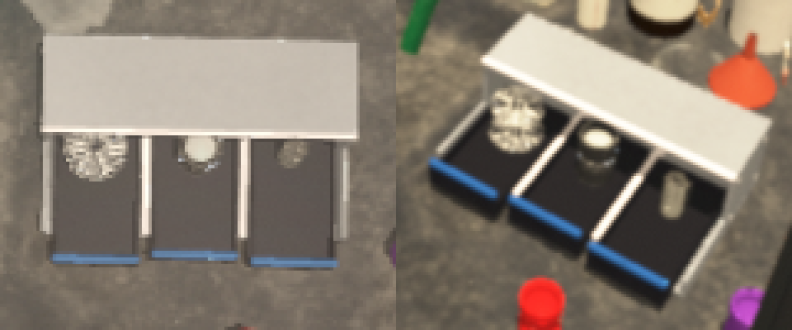

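View: reel left, loupe middle, cassette right. The beads lie at about x = 536, 543 and 537, and the rack's yaw is close to 0. I'll square the tool and move above the left tray.

Call:
{"op": "carry_out", "data": {"moves": [{"twist": -0.048, "fingers": 0}, {"twist": -0.048, "fingers": 0}, {"twist": -0.048, "fingers": 0}, {"tx": -0.067, "ty": -0.14, "fingers": 0}, {"tx": -0.067, "ty": -0.14, "fingers": 0}, {"tx": -0.067, "ty": -0.14, "fingers": 0}, {"tx": -0.067, "ty": -0.14, "fingers": 0}, {"tx": -0.067, "ty": -0.14, "fingers": 0}, {"tx": -0.067, "ty": -0.14, "fingers": 0}, {"tx": -0.067, "ty": -0.14, "fingers": 0}, {"tx": -0.067, "ty": -0.14, "fingers": 0}, {"tx": -0.067, "ty": -0.14, "fingers": 0}]}}

```text
validation failed for argument at $.mo...
```

Call:
{"op": "carry_out", "data": {"moves": [{"tx": 0, "ty": 0, "tz": 0, "twist": -0.048, "fingers": 0}, {"tx": 0, "ty": 0, "tz": 0, "twist": -0.048, "fingers": 0}, {"tx": 0, "ty": 0, "tz": 0, "twist": -0.048, "fingers": 0}, {"tx": -0.067, "ty": -0.14, "tz": 0, "twist": 0, "fingers": 0}, {"tx": -0.067, "ty": -0.14, "tz": 0, "twist": 0, "fingers": 0}, {"tx": -0.067, "ty": -0.14, "tz": 0, "twist": 0, "fingers": 0}, {"tx": -0.067, "ty": -0.14, "tz": 0, "twist": 0, "fingers": 0}, {"tx": -0.067, "ty": -0.14, "tz": 0, "twist": 0, "fingers": 0}, {"tx": -0.067, "ty": -0.14, "tz": 0, "twist": 0, "fingers": 0}, {"tx": -0.067, "ty": -0.14, "tz": 0, "twist": 0, "fingers": 0}, {"tx": -0.067, "ty": -0.14, "tz": 0, "twist": 0, "fingers": 0}, {"tx": -0.067, "ty": -0.14, "tz": 0, "twist": 0, "fingers": 0}]}}

```text
clock: 1.6
eef_pos: [465.2, 205.4, 242.1]
tool_rot: [-3.141, -0.0, -3.141]
force: [0.5, -0.6, -0.6]
width: 0.2
gripper_force: 0.0
```

Call:
{"op": "carry_out", "data": {"moves": [{"tx": -0.063, "ty": -0.143, "tz": 0, "twist": 0, "fingers": 0}, {"tx": -0.063, "ty": -0.143, "tz": 0, "twist": 0, "fingers": 0}, {"tx": -0.063, "ty": -0.143, "tz": 0, "twist": 0, "fingers": 0}, {"tx": -0.063, "ty": -0.143, "tz": 0, "twist": 0, "fingers": 0}, {"tx": -0.063, "ty": -0.143, "tz": 0, "twist": 0, "fingers": 0}, {"tx": 0, "ty": 0, "tz": 0.12, "twist": 0, "fingers": 0}, {"tx": 0, "ty": 0, "tz": 0.12, "twist": 0, "fingers": 0}, {"tx": 0, "ty": 0, "tz": 0.12, "twist": 0, "fingers": 0}, {"tx": 0, "ty": 0, "tz": 0, "twist": 0, "fingers": 0}]}}

```text
clock: 2.72
eef_pos: [557.1, -7.6, 131.8]
tool_rot: [-3.141, -0.007, -3.141]
force: [0.4, 0.3, -0.1]
width: 0.3
gripper_force: 0.0
```

```bash
python3 - <<'E'
from cell import ctrl, eyes
import cv2, numpy as np, pickle
from h import *
im=eyes.get_image("wrist");pickle.dump(im,open("w.pkl","wb"));cv2.imwrite("pics/w1.png",im["color"])
print(ctrl.read_state()["eef_pos"],im["fovy"])
f=200/np.tan(np.radians(im["fovy"]/2));T=np.array(im["world_from_camera"])
m=cv2.inRange(cv2.cvtColor(im["color"],cv2.COLOR_BGR2HSV),(100,120,60),(125,255,255))
k,l,s,c=cv2.connectedComponentsWithStats(m)
for i in range(1,k):
    if s[i,4]<60: continue
    ys,xs=np.where(l==i); x=(xs-im["cx"])/f;y=(ys-im["cy"])/f;r=np.hypot(x,y)+1e-9
    d=np.c_[np.sin(r)*x/r,-np.sin(r)*y/r,-np.cos(r)]@T[:3,:3].T
    P=T[:3,3]+d*((47-T[2,3])/d[:,2])[:,None]
    print(s[i],c[i].round(),np.median(P,0).round(1),P.min(0).round(),P.max(0).round())
E
```

```text
[558.69346113  -7.52058785 133.59969847] 65.70646984690485
[ 250  179  128   15 1658] [314. 186.] [539.4  -5.3  47. ] [534. -52.  47.] [545.  40.  47.]
[ 47 184  71  12 770] [ 83. 190.] [ 540.4 -208.8   47. ] [ 535. -263.   47.] [ 545. -168.   47.]
[ 128  189  107   13 1279] [182. 195.] [ 545.9 -106.5   47. ] [ 541. -158.   47.] [551. -64.  47.]
```

View pics/w1.png

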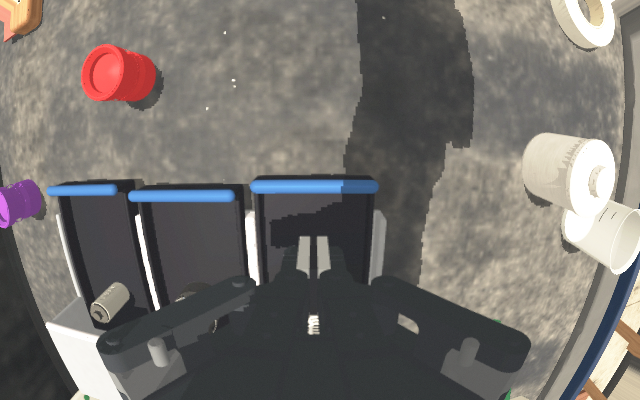

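Wrist view: the left bead at (314,186) gives a lip at about x = 538, y = -7, and the fingertips are just behind it. I'll shift a little back and descend.

Call:
{"op": "carry_out", "data": {"moves": [{"tx": -0.03, "ty": 0, "tz": 0, "twist": 0, "fingers": 0}, {"tx": 0, "ty": 0, "tz": 0.11, "twist": 0, "fingers": 0}, {"tx": 0, "ty": 0, "tz": 0.11, "twist": 0, "fingers": 0}, {"tx": 0, "ty": 0, "tz": 0.1, "twist": 0, "fingers": 0}, {"tx": 0, "ty": 0, "tz": 0, "twist": 0, "fingers": 0}, {"tx": 0, "ty": 0, "tz": 0, "twist": 0, "fingers": 0}]}}

```text
clock: 3.52
eef_pos: [570.2, -7.5, 40.0]
tool_rot: [3.141, 0.003, -3.141]
force: [0.2, -0.4, 0.1]
width: 0.0
gripper_force: 0.0
```

Call:
{"op": "carry_out", "data": {"moves": [{"tx": 0.013, "ty": 0, "tz": 0.01, "twist": 0, "fingers": 0}, {"tx": 0.013, "ty": 0, "tz": 0, "twist": 0, "fingers": 0}, {"tx": 0.013, "ty": 0, "tz": 0, "twist": 0, "fingers": 0}, {"tx": 0.013, "ty": 0, "tz": 0, "twist": 0, "fingers": 0}, {"tx": 0.013, "ty": 0, "tz": 0, "twist": 0, "fingers": 0}, {"tx": 0.013, "ty": 0, "tz": 0, "twist": 0, "fingers": 0}, {"tx": 0.013, "ty": 0, "tz": 0, "twist": 0, "fingers": 0}, {"tx": 0.013, "ty": 0, "tz": 0, "twist": 0, "fingers": 0}, {"tx": 0.013, "ty": 0, "tz": 0, "twist": 0, "fingers": 0}, {"tx": 0.013, "ty": 0, "tz": 0, "twist": 0, "fingers": 0}, {"tx": 0.013, "ty": 0, "tz": 0, "twist": 0, "fingers": 0}, {"tx": 0.013, "ty": 0, "tz": 0, "twist": 0, "fingers": 0}]}}

```text
clock: 5.03
eef_pos: [521.4, -7.5, 35.3]
tool_rot: [3.142, -0.0, -3.141]
force: [1.1, 0.4, 1.3]
width: 0.4
gripper_force: 0.8
```

Call:
{"op": "carry_out", "data": {"moves": [{"tx": 0.013, "ty": 0, "tz": 0, "twist": 0, "fingers": 0}, {"tx": 0.013, "ty": 0, "tz": 0, "twist": 0, "fingers": 0}, {"tx": 0.013, "ty": 0, "tz": 0, "twist": 0, "fingers": 0}, {"tx": 0.013, "ty": 0, "tz": 0, "twist": 0, "fingers": 0}, {"tx": 0.013, "ty": 0, "tz": 0, "twist": 0, "fingers": 0}]}}

```text
clock: 5.65
eef_pos: [501.9, -7.5, 35.3]
tool_rot: [3.142, -0.0, -3.141]
force: [2.1, 0.2, 1.4]
width: 0.2
gripper_force: 0.8
```

Call:
{"op": "carry_out", "data": {"moves": [{"tx": 0.01, "ty": 0, "tz": 0, "twist": 0, "fingers": 0}, {"tx": 0.01, "ty": 0, "tz": 0, "twist": 0, "fingers": 0}, {"tx": 0.01, "ty": 0, "tz": 0, "twist": 0, "fingers": 0}]}}

```text
clock: 6.02
eef_pos: [493.0, -7.5, 35.3]
tool_rot: [3.142, 0.0, -3.141]
force: [0.4, 0.2, 0.4]
width: 0.1
gripper_force: 0.8
```

Call:
{"op": "carry_out", "data": {"moves": [{"tx": 0.01, "ty": 0, "tz": 0, "twist": 0, "fingers": 0}, {"tx": 0.01, "ty": 0, "tz": 0, "twist": 0, "fingers": 0}]}}

```text
clock: 6.28
eef_pos: [487.0, -7.6, 35.3]
tool_rot: [3.142, 0.0, -3.141]
force: [2.3, -0.3, -0.0]
width: -0.0
gripper_force: 0.8
```

Call:
{"op": "carry_out", "data": {"moves": [{"tx": 0.007, "ty": 0, "tz": 0, "twist": 0, "fingers": 0}]}}

```text
clock: 6.4
eef_pos: [484.8, -7.6, 35.3]
tool_rot: [3.142, -0.0, -3.141]
force: [2.1, -0.5, 0.9]
width: -0.1
gripper_force: 0.8
```

Call:
{"op": "carry_out", "data": {"moves": [{"tx": 0.007, "ty": 0, "tz": 0, "twist": 0, "fingers": 0}]}}

```text
clock: 6.52
eef_pos: [483.8, -7.5, 35.4]
tool_rot: [3.141, 0.002, -3.141]
force: [4.4, 0.2, -0.8]
width: 0.1
gripper_force: 2.2
```

Call:
{"op": "carry_out", "data": {"moves": [{"tx": 0.005, "ty": 0, "tz": 0, "twist": 0, "fingers": 0}]}}

```text
clock: 6.65
eef_pos: [483.7, -7.5, 35.5]
tool_rot: [3.141, 0.005, -3.141]
force: [7.3, -0.1, -3.4]
width: 0.3
gripper_force: 3.4
```

Call:
{"op": "carry_out", "data": {"moves": [{"tx": 0.004, "ty": 0, "tz": 0, "twist": 0, "fingers": 0}]}}

```text
clock: 6.78
eef_pos: [483.7, -7.5, 35.5]
tool_rot: [3.141, 0.007, -3.141]
force: [7.5, 0.1, -3.6]
width: -0.2
gripper_force: 4.1
```

The left tray is at its stop. I'll back off, lift, and cross to the front of the middle tray.

Call:
{"op": "carry_out", "data": {"moves": [{"tx": -0.03, "ty": 0, "tz": 0, "twist": 0, "fingers": 0}, {"tx": -0.02, "ty": 0, "tz": 0, "twist": 0, "fingers": 0}, {"tx": 0, "ty": 0, "tz": -0.1, "twist": 0, "fingers": 0}, {"tx": 0, "ty": 0, "tz": -0.1, "twist": 0, "fingers": 0}, {"tx": 0, "ty": 0, "tz": -0.1, "twist": 0, "fingers": 0}, {"tx": 0, "ty": -0.12, "tz": 0, "twist": 0, "fingers": 0}, {"tx": 0, "ty": -0.12, "tz": 0, "twist": 0, "fingers": 0}, {"tx": 0, "ty": -0.115, "tz": 0, "twist": 0, "fingers": 0}, {"tx": 0, "ty": 0, "tz": 0, "twist": 0, "fingers": 0}, {"tx": 0, "ty": 0, "tz": 0, "twist": 0, "fingers": 0}]}}

```text
clock: 8.02
eef_pos: [494.7, -113.3, 125.0]
tool_rot: [3.141, -0.002, -3.141]
force: [0.4, 0.8, 0.7]
width: 0.2
gripper_force: 0.0
```

```bash
python3 - <<'E'
from cell import ctrl, eyes
import cv2, numpy as np
im=eyes.get_image("wrist");cv2.imwrite("pics/w2.png",im["color"])
print(ctrl.read_state()["eef_pos"])
f=200/np.tan(np.radians(im["fovy"]/2));T=np.array(im["world_from_camera"])
m=cv2.inRange(cv2.cvtColor(im["color"],cv2.COLOR_BGR2HSV),(100,120,60),(125,255,255))
k,l,s,c=cv2.connectedComponentsWithStats(m)
for i in range(1,k):
    if s[i,4]<60: continue
    ys,xs=np.where(l==i); x=(xs-im["cx"])/f;y=(ys-im["cy"])/f;r=np.hypot(x,y)+1e-9
    d=np.c_[np.sin(r)*x/r,-np.sin(r)*y/r,-np.cos(r)]@T[:3,:3].T
    P=T[:3,3]+d*((47-T[2,3])/d[:,2])[:,None]
    print(s[i],c[i].round(),np.median(P,0).round(1),P.min(0).round(),P.max(0).round())
E
```

```text
[ 494.96221962 -112.80122617  125.09896781]
[ 394  168  110   15 1376] [448. 175.] [467.3 -13.7  47. ] [463. -55.  47.] [472.  38.  47.]
[134 255 102  17 736] [186. 262.] [ 537.  -213.7   47. ] [ 534. -264.   47.] [ 544. -172.   47.]
[251 267  30  10 175] [266. 270.] [ 541.6 -147.9   47. ] [ 539. -160.   47.] [ 547. -137.   47.]
[347 267  24  13 233] [359. 272.] [543.7 -75.9  47. ] [539. -86.  47.] [550. -67.  47.]
```

View pics/w2.png

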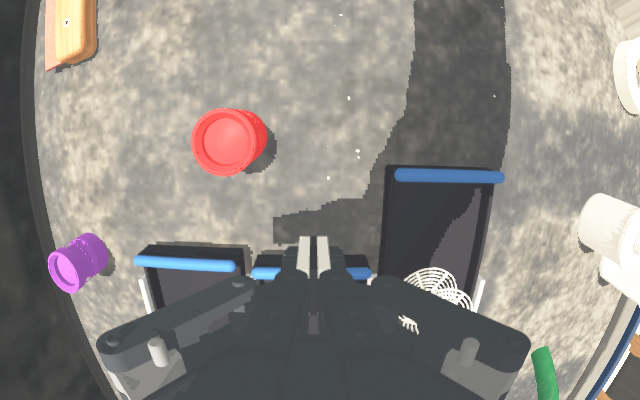

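Wrist view: the left lip is out at x ≈ 467 (448,175) with the reel upright, and the fingertips stand in front of the middle lip. Now down and push.

Call:
{"op": "carry_out", "data": {"moves": [{"tx": 0, "ty": 0, "tz": 0.09, "twist": 0, "fingers": 0}, {"tx": 0, "ty": 0, "tz": 0.09, "twist": 0, "fingers": 0}, {"tx": 0, "ty": 0, "tz": 0.09, "twist": 0, "fingers": 0}, {"tx": -0.02, "ty": 0, "tz": 0, "twist": 0, "fingers": 0}, {"tx": -0.02, "ty": 0, "tz": 0, "twist": 0, "fingers": 0}, {"tx": -0.02, "ty": 0, "tz": 0, "twist": 0, "fingers": 0}, {"tx": -0.013, "ty": 0, "tz": 0, "twist": 0, "fingers": 0}, {"tx": -0.013, "ty": 0, "tz": 0, "twist": 0, "fingers": 0}, {"tx": -0.013, "ty": 0, "tz": 0, "twist": 0, "fingers": 0}, {"tx": -0.013, "ty": 0, "tz": 0, "twist": 0, "fingers": 0}, {"tx": -0.013, "ty": 0, "tz": 0, "twist": 0, "fingers": 0}, {"tx": -0.013, "ty": 0, "tz": 0, "twist": 0, "fingers": 0}]}}

```text
clock: 9.57
eef_pos: [536.1, -114.1, 44.2]
tool_rot: [3.142, -0.002, -3.141]
force: [-1.6, -0.1, 0.7]
width: 0.1
gripper_force: 0.9
```

Call:
{"op": "carry_out", "data": {"moves": [{"tx": -0.013, "ty": 0, "tz": 0, "twist": 0, "fingers": 0}, {"tx": -0.01, "ty": 0, "tz": 0, "twist": 0, "fingers": 0}]}}

```text
clock: 9.82
eef_pos: [543.6, -114.1, 44.2]
tool_rot: [3.142, -0.001, -3.141]
force: [-1.6, 0.4, 1.0]
width: 0.2
gripper_force: 0.8
```

Call:
{"op": "carry_out", "data": {"moves": [{"tx": -0.01, "ty": 0, "tz": 0, "twist": 0, "fingers": 0}]}}

```text
clock: 9.95
eef_pos: [546.6, -114.1, 44.2]
tool_rot: [3.142, -0.0, -3.141]
force: [-1.6, 0.4, 0.2]
width: 0.1
gripper_force: 0.8
```

Call:
{"op": "carry_out", "data": {"moves": [{"tx": -0.007, "ty": 0, "tz": 0, "twist": 0, "fingers": 0}]}}

```text
clock: 10.07
eef_pos: [548.8, -114.1, 44.2]
tool_rot: [-3.142, -0.0, -3.141]
force: [-1.1, -0.5, 0.1]
width: -0.5
gripper_force: 0.8
```

Call:
{"op": "carry_out", "data": {"moves": [{"tx": -0.007, "ty": 0, "tz": 0, "twist": 0, "fingers": 0}]}}

```text
clock: 10.2
eef_pos: [550.8, -114.0, 44.2]
tool_rot: [3.142, -0.0, -3.141]
force: [-1.8, -0.2, -0.8]
width: 0.0
gripper_force: 0.8
```

Call:
{"op": "carry_out", "data": {"moves": [{"tx": -0.007, "ty": 0, "tz": 0, "twist": 0, "fingers": 0}]}}

```text
clock: 10.32
eef_pos: [552.1, -114.1, 44.1]
tool_rot: [3.142, -0.002, -3.141]
force: [-5.1, -0.5, 2.1]
width: 0.1
gripper_force: 2.4
```

Call:
{"op": "carry_out", "data": {"moves": [{"tx": -0.007, "ty": 0, "tz": 0, "twist": 0, "fingers": 0}]}}

```text
clock: 10.45
eef_pos: [552.2, -114.0, 44.1]
tool_rot: [3.141, -0.006, -3.141]
force: [-9.5, -0.2, 7.0]
width: 0.0
gripper_force: 4.5
```

Call:
{"op": "carry_out", "data": {"moves": [{"tx": -0.006, "ty": 0, "tz": 0, "twist": 0, "fingers": 0}]}}

```text
clock: 10.58
eef_pos: [552.3, -114.1, 44.0]
tool_rot: [3.141, -0.009, -3.142]
force: [-11.8, 0.6, 9.6]
width: -0.4
gripper_force: 5.9
```

Middle home. On to the right tray.

Call:
{"op": "carry_out", "data": {"moves": [{"tx": 0.05, "ty": 0, "tz": 0, "twist": 0, "fingers": 0}, {"tx": 0.07, "ty": 0, "tz": 0, "twist": 0, "fingers": 0}, {"tx": 0.07, "ty": 0, "tz": -0.1, "twist": 0, "fingers": 0}, {"tx": 0, "ty": 0, "tz": -0.15, "twist": 0, "fingers": 0}, {"tx": 0, "ty": -0.12, "tz": 0, "twist": 0, "fingers": 0}, {"tx": 0, "ty": -0.12, "tz": 0, "twist": 0, "fingers": 0}, {"tx": 0, "ty": -0.12, "tz": 0, "twist": 0, "fingers": 0}, {"tx": 0, "ty": 0, "tz": 0, "twist": 0, "fingers": 0}, {"tx": 0, "ty": 0, "tz": 0.12, "twist": 0, "fingers": 0}, {"tx": 0, "ty": 0, "tz": 0.13, "twist": 0, "fingers": 0}, {"tx": 0, "ty": 0, "tz": 0, "twist": 0, "fingers": 0}]}}

```text
clock: 11.95
eef_pos: [498.7, -220.2, 42.3]
tool_rot: [3.139, -0.004, -3.14]
force: [0.2, -0.0, 0.4]
width: -0.2
gripper_force: 0.0
```

Call:
{"op": "carry_out", "data": {"moves": [{"tx": -0.02, "ty": 0, "tz": 0, "twist": 0, "fingers": 0}, {"tx": -0.02, "ty": 0, "tz": 0, "twist": 0, "fingers": 0}, {"tx": -0.02, "ty": 0, "tz": 0, "twist": 0, "fingers": 0}, {"tx": -0.013, "ty": 0, "tz": 0, "twist": 0, "fingers": 0}, {"tx": -0.013, "ty": 0, "tz": 0, "twist": 0, "fingers": 0}, {"tx": -0.013, "ty": 0, "tz": 0, "twist": 0, "fingers": 0}]}}

```text
clock: 12.7
eef_pos: [528.9, -222.1, 44.2]
tool_rot: [3.141, -0.002, -3.141]
force: [-1.5, -0.0, 1.0]
width: -0.1
gripper_force: 0.9
```

Call:
{"op": "carry_out", "data": {"moves": [{"tx": -0.013, "ty": 0, "tz": 0, "twist": 0, "fingers": 0}, {"tx": -0.013, "ty": 0, "tz": 0, "twist": 0, "fingers": 0}, {"tx": -0.013, "ty": 0, "tz": 0, "twist": 0, "fingers": 0}, {"tx": -0.01, "ty": 0, "tz": 0, "twist": 0, "fingers": 0}, {"tx": -0.01, "ty": 0, "tz": 0, "twist": 0, "fingers": 0}]}}

```text
clock: 13.32
eef_pos: [547.4, -222.1, 44.2]
tool_rot: [3.142, -0.0, -3.141]
force: [-1.9, -0.3, 0.2]
width: 0.1
gripper_force: 0.8
```

Call:
{"op": "carry_out", "data": {"moves": [{"tx": -0.007, "ty": 0, "tz": 0, "twist": 0, "fingers": 0}, {"tx": -0.007, "ty": 0, "tz": 0, "twist": 0, "fingers": 0}]}}

```text
clock: 13.58
eef_pos: [551.5, -222.1, 44.2]
tool_rot: [3.142, -0.0, -3.141]
force: [-1.5, -0.7, 0.9]
width: 0.3
gripper_force: 0.8
```

Call:
{"op": "carry_out", "data": {"moves": [{"tx": -0.007, "ty": 0, "tz": 0, "twist": 0, "fingers": 0}]}}

```text
clock: 13.7
eef_pos: [552.1, -222.1, 44.1]
tool_rot: [3.141, -0.003, -3.141]
force: [-6.2, -0.7, 4.4]
width: 0.3
gripper_force: 3.3
```

Call:
{"op": "carry_out", "data": {"moves": [{"tx": -0.007, "ty": 0, "tz": 0, "twist": 0, "fingers": 0}]}}

```text
clock: 13.82
eef_pos: [552.2, -222.1, 44.1]
tool_rot: [3.141, -0.007, 3.141]
force: [-11.0, -0.1, 9.4]
width: 0.0
gripper_force: 5.2
```

Call:
{"op": "carry_out", "data": {"moves": [{"tx": -0.007, "ty": 0, "tz": 0, "twist": 0, "fingers": 0}]}}

```text
clock: 13.95
eef_pos: [552.3, -222.1, 44.0]
tool_rot: [3.14, -0.011, 3.141]
force: [-14.1, -0.3, 11.1]
width: 0.1
gripper_force: 7.1
```

Right home. I'll back off, lift clear and check.

Call:
{"op": "carry_out", "data": {"moves": [{"tx": 0.05, "ty": 0, "tz": 0, "twist": 0, "fingers": 0}, {"tx": 0.07, "ty": 0, "tz": 0, "twist": 0, "fingers": 0}, {"tx": 0.07, "ty": 0, "tz": -0.1, "twist": 0, "fingers": 0}, {"tx": 0, "ty": 0, "tz": -0.15, "twist": 0, "fingers": 0}, {"tx": 0, "ty": 0, "tz": -0.15, "twist": 0, "fingers": 0}, {"tx": 0, "ty": 0, "tz": -0.15, "twist": 0, "fingers": 0}, {"tx": 0, "ty": 0, "tz": 0, "twist": 0, "fingers": 0}, {"tx": 0, "ty": 0, "tz": 0, "twist": 0, "fingers": 0}]}}

```text
clock: 14.95
eef_pos: [501.0, -221.8, 209.2]
tool_rot: [3.142, 0.001, -3.141]
force: [-0.3, -0.4, -0.3]
width: 0.3
gripper_force: 0.0
```

```bash
python3 - <<'E'
from cell import ctrl, eyes
import cv2
s=ctrl.read_state();print(s["eef_pos"],s["force"],s["qd"])
im=eyes.get_image("wrist");cv2.imwrite("pics/w3.png",im["color"])
E
```

```text
[ 501.04467199 -221.84412999  209.17830045] [-0.25788796 -0.35935614 -0.27728787] [-3.86305310e-05  2.63759739e-02  5.13173831e-03  1.58102180e-02
  5.99952064e-04  5.03527506e-03 -9.33641311e-04]
```

View pics/w3.png

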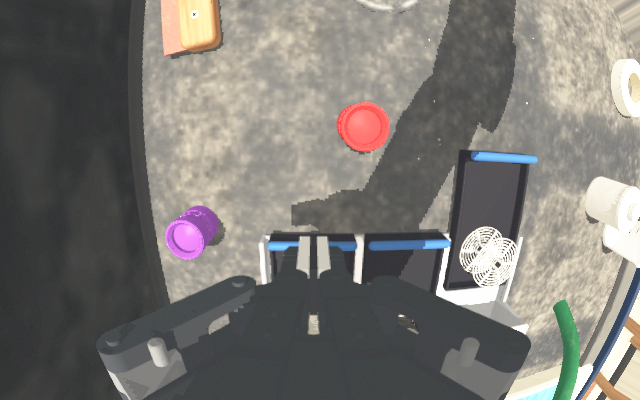

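Wrist view: the left tray is out (504,157) with the reel upright (488,257), and the other two lips are flush (312,245 and 408,243). One scene check for the loupe and cassette.

```bash
python3 - <<'E'
from cell import eyes
import cv2,numpy as np
from h import *
im=eyes.get_image("scene");cv2.imwrite("pics/s3.png",cv2.resize(im["color"][120:260,290:470],None,fx=4,fy=4,interpolation=3))
E
```

```text
(no output)
```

View pics/s3.png

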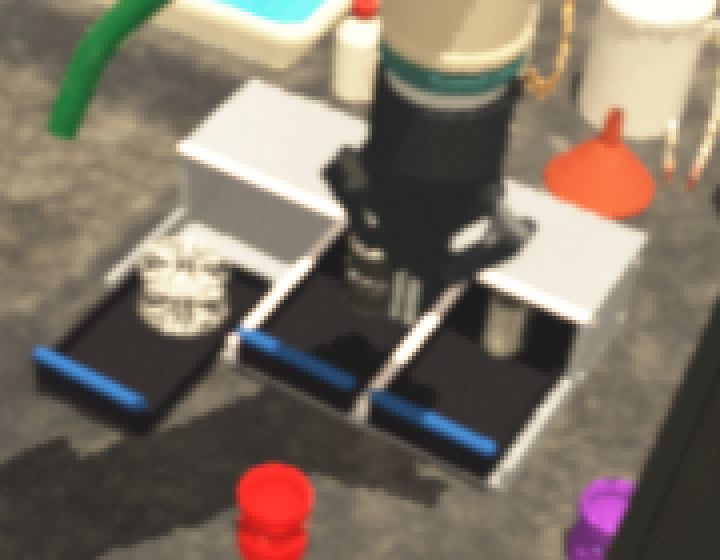

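The left tray is out, the other two are flush, and all three items are upright: reel at (183,285), loupe at (368,275), cassette at (505,320). Handing in.

```bash
python3 -c "
from cell import job
print(job.finish_job())"
```

```text
the job is handed in; nothing more can be done
None
```

The left tray with the steel reel is drawn out to its stop, the middle and right trays are pushed fully home, all three items still stand upright, and the job was handed in at about 15 s; no verdict came back.

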